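Unlatch the engine-parts tote and hold its gate wide open

ROBOT

A 6-joint arm with a two-finger parallel gripper is mounted at the origin on the work surface. World frame = base frame: x ahead of the robot, y to its left, z up, the work surface at z = 0. Lengths are in m, angles in degrees, forces in N, time in s.
With the tool pointing down it reaches from about 0.325 to 0.85 m from the base axis. Payload 15.5 kg.
Tool frame: the origin (TCP) lies midway between the tips of the shut fingers; the grasp point (between the pads) lies 19 mm behind it; z points along the fingers, y is the line along which they close (so a half turn about z gives the same grasp; the last joint's range is limited). The gripper opens to 91 mm and grips with 3 to 60 N. Pads are 32 mm wide; open, the fingers measure 118 mm over their backs; the gripper's body (76 mm by 178 mm) begins 60 mm behind the grasp point.
Start: joints at [71.763, 28.281, 77.091, -0, 74.628, -5.472], TCP at [0.138, 0.61, 0.179] pointing down, gripper open.
Joint ranges: [-166.48, 166.48], [-47.26, 123.95], [12.59, 153.08], [-70.14, 250.14], [6.76, 159.57], [-176.63, 176.63]. Speed limits (degrees/s): [108.29, 108.29, 147.25, 172.46, 172.46, 172.46].

INTERFACE

Orientations are given as a 3x3 rotation matrix whose columns are the frame's x, y, z axes.
In Python, from bench import ctrl gives the robot as it stands. The module is installed in compiled form; this text tells all that it offers. Calls block until the motion is done:
- ctrl.goto(position, orientation): joint-space move of the TCP to a pose.
- ctrl.move_l(position, vel=0.15, ori=None, contact_N=None): straight line of the TCP; ori=None keeps the orientation; vel is the mean speed in m/s. With contact_N (N) it stops when the force on the tool has changed by that much, and returns True; else False.
- ctrl.movej(angles): joint-space move.
- ctrl.command_gripper(opening): opening from 0.0 (shut) to 1.0 (fully open); the grip force is fixed at half the most; returns when the fingers have stopped.
- ctrl.sleep(seconds).
- ctrl.ik(position, orientation): joint angles nearest the present ones, or None.
- ctrl.read_camera(name): name is "scene" or "top" or "wrist"; returns the picture (400x640x3 uint8, blue, green, red); there is no depth.
- ctrl.camera_params(name): a dict with "fx", "fy", "cx", "cy" (pixels), "D" ([k1, k2, p1, p2, k3] as OpenCV has them; the pictures are not rectified), "pose" (4x4, takes a point from camera to world coordinates); the wrist camera has in their place "T_tool_cam" (4x4, takes a point from camera to tool coordinates, whose origin is the TCP and whose axes are the flange's). Camera axes: x right, y up, looking along -z (the intrinsics and any distortion apply to the point x, -y, -z); pixel columns grow to the right and rows downward; lengths in m; the calibration is good to about 2 mm. A picture is of the moment at which its call begins: read the wrist's pose just before it. camera_params takes no time and is no camera call.
A pose or a line that the arm cannot do raises ctrl.MotionError and nothing moves.
- ctrl.sign_off(): hands the job in; it is judged then, once.
Readings, each from a call of its own:
- ctrl.current_t(): time.
- ctrl.current_q(): joint angles.
- ctrl.current_dq(): joint speeds.
- ctrl.current_effort(): joint torques, N m.
- ctrl.current_tool_pos(): TCP position.
- ctrl.current_eef_rot(): TCP orientation.
- ctrl.current_contact_force(): force on the tool from outside, world axes, zero at the start.
- ctrl.current_wrist_torque(): the same for the moment, N m.
- ctrl.current_grip_width(): opening from 0.0 (shut) to 1.0 (fully open).
- ctrl.current_grasp_force(): force on a finger pad.
Only numpy, scipy, OpenCV 4.12 (cv2) and the standard library are available. Lean on these libraries where they do the work, as an engineer would, in place of code of your own. Each camera call takes 0.05 s, during which the arm holds its last target. There are 200 camera calls.

TASK

Open the red parts tote on the engine bench: squeeze its small catch fully shut first, then the large catch, then take the gate by its knob and swing it out past its detent until it is wide open, close to its stop. A spring pulls the gate back, so finish still holding the knob with the gate wide open, and do not disturb the barrel, the piston or the valve box.

Things in the scene. Friction and masses are not known exactly. Their poses are not given: they have to be found in the camera images.
- tote: Red perforated plastic tote fixed to the table, 250 mm deep (x 0 to 250), y from -200 to +170, 120 mm high. Origin on the table under the gate line; x points from the gate into the tote, y along the gate towards the hinge. A rim rail (top z 120 mm, x 12 to 48) behind the gate carries the two catches at tote x 30, y +30 and -130 mm; which catch has which place varies.
- catch_small: Small steel catch: base 30 x 72 x 6 mm with two round upright pins, 10 mm thick, tops 44 mm above the origin (centre of the base's underside, 120 mm above the table; axes as the tote's). The +y pin is fixed, outside at y +25. The -y pin, outside at -25, slides 15 mm in +y when the two are pinched; then 35 mm over all, centred at y +7.5. Its nose blocks a lug on the gate.
- catch_large: Large steel catch, the same layout with two flat upright plates, 28 mm wide (x), 8 mm thick (y), tops 62 mm above the origin; outer faces at y +25 (fixed) and -25 (slides in +y). Origin, axes and motion as the small catch. On both, an arm up to 15 mm above the origin runs from the sliding part in -x over the gate to the nose; grip above it.
- small_tab (a joint): Travel of the small catch's sliding pin in m: 0 open (blocking the gate), 0.015 squeezed to its stop. It moves with about 3 N and stays where it is left. The lug is freed from about 0.010.
- large_tab (a joint): Travel of the large catch's sliding plate in m: 0 open (blocking the gate), 0.015 squeezed to its stop. It moves with about 3 N and stays where it is left. The lug is freed from about 0.010.
- gate (a joint): Gate angle, rad: 0 closed, 1.45 at its stop; wide open is above 1.15. It turns about the vertical hinge pin, clockwise from above, its free end swinging out of the tote (tote -x). A 0.4 N m/rad spring closes it. A sprung roller detent by the hinge resists from about 0.55 to 1.05 rad with at most about 10 N at the knob; let go beyond, the gate falls back to rest on it (1.0 rad).
- knob: Upright round steel knob on top of the gate, free to spin on its own axis, 22 mm in diameter, 52 mm tall, origin at its foot (115 mm above the table), 140 mm from the hinge pin, midway between the catches when closed. The gate is a red plate 12 mm thick, 270 mm long, from 15 to 115 mm above the table; two small steel lugs stand on it up to 135 mm.
- knob_grip (a point): Point on the knob's axis, 33 mm above its foot (148 mm above the table), where to grip it.
- hinge_pin (a point): Point on the gate's vertical hinge axis, 115 mm above the table, at tote y +90 mm.
- barrel: Bystander: finned aluminium engine barrel, 100 mm in diameter, 90 mm tall, standing loose inside the tote; origin at the centre of its underside.
- piston: Bystander: aluminium piston, 72 mm in diameter, 55 mm tall, standing loose on the table to the left; origin at the centre of its underside.
- valve_box: Bystander: orange open box of valves, 110 x 75 x 40 mm, loose on the table to the right; origin at the centre of its underside.

How it is judged:
By the outcome, as a careful person would: the job done as asked, in the order asked, and still so for the second after the job is handed in, while the arm keeps its last pose, push and grip.
It also fails if it takes over 54 s, if anything falls off the work surface, if the arm or the gripper's body presses on something with over 40 N, if the wrist force passes 120 N, or if a joint passes its speed limit or range.

## Working session

There is one attempt and no reset: what is moved stays moved. The work goes in short steps, each a Python script; the robot and the scene stay as the last script left them, time stands still between calls to the robot, and variables do not carry over. Pictures are saved under pics/ and viewed, at most 10 in all, crops included, and the job is handed in when it is done.

```bash
mkdir -p pics; cat > h.py <<'E'
import numpy as np, cv2
from bench import ctrl
def campose(name, pos=None, R=None):
    p=ctrl.camera_params(name)
    if name!="wrist": return p, np.array(p["pose"])
    T=np.eye(4); T[:3,:3]=np.array(R if R is not None else ctrl.current_eef_rot()); T[:3,3]=pos if pos is not None else ctrl.current_tool_pos()
    return p, T@np.array(p["T_tool_cam"])
def ray(p,T,uv):
    K=np.array([[p["fx"],0,p["cx"]],[0,p["fy"],p["cy"]],[0,0,1.]])
    x,y=cv2.undistortPoints(np.array([[uv]],float),K,np.array(p["D"],float))[0,0]
    d=T[:3,:3]@np.array([x,-y,-1]); return T[:3,3],d/np.linalg.norm(d)
def onz(p,T,uv,z):
    o,d=ray(p,T,uv); return o+d*(z-o[2])/d[2]
def tri(rs):
    A=sum(np.eye(3)-np.outer(d,d) for o,d in rs); b=sum((np.eye(3)-np.outer(d,d))@o for o,d in rs)
    return np.linalg.solve(A,b)
def proj(p,T,P):
    q=np.linalg.inv(T)@np.append(P,1); K=np.array([[p["fx"],0,p["cx"]],[0,p["fy"],p["cy"]],[0,0,1.]])
    return cv2.projectPoints(np.array([[q[0],-q[1],-q[2]]]),np.zeros(3),np.zeros(3),K,np.array(p["D"],float))[0].ravel()
E
python3 - <<'E'
from h import *
np.set_printoptions(precision=3,suppress=True)
for n in("scene","top"):
    cv2.imwrite(f"pics/{n}0.png",ctrl.read_camera(n))
    p,T=campose(n); print(n,T[:3].tolist(),p["fx"])
print(ctrl.current_t(),ctrl.camera_params("wrist"),ctrl.current_eef_rot())
E
```

```text
scene [[0.22427030404851225, -0.714086610996695, 0.6631614755979444, 1.4182413478055442], [0.9744749870549289, 0.1572966257745522, -0.16017575073723544, -0.17705793889928723], [0.010066296552574227, 0.6821569346676728, 0.7311365030953663, 1.028902546106769]] 427.82604121928836
top [[0.018273547107489498, 0.9799413575716538, -0.19844649958297111, 0.3607249763192215], [-0.9998156696318393, 0.016740239411163427, -0.009401656401570587, 0.004780990897951568], [-0.005891030024251034, 0.19858172147778536, 0.9800666281739076, 1.2796274140126567]] 471.23578378674836
0.1 {'fx': 285.1418865565005, 'fy': 285.1418865565005, 'cx': 319.2608813126784, 'cy': 199.2854650182277, 'D': array([-0.046,  0.   ,  0.   ,  0.   ,  0.   ]), 'T_tool_cam': array([[-0.001,  0.962,  0.273,  0.077],
       [ 1.   ,  0.001, -0.   , -0.001],
       [-0.   ,  0.273, -0.962, -0.205],
       [ 0.   ,  0.   ,  0.   ,  1.   ]])} [[-0.975  0.221 -0.   ]
 [ 0.221  0.975 -0.001]
 [ 0.    -0.001 -1.   ]]
```

View pics/scene0.png

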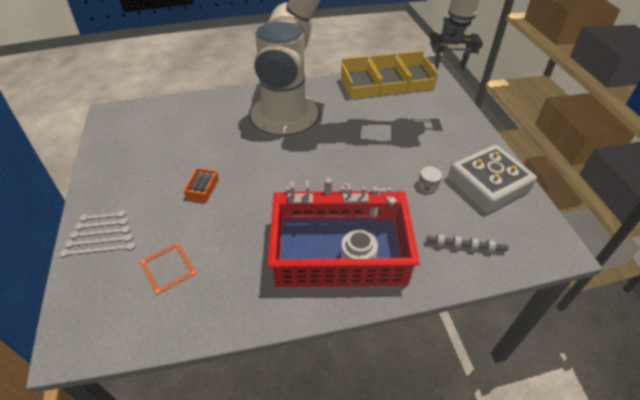

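View pics/top0.png

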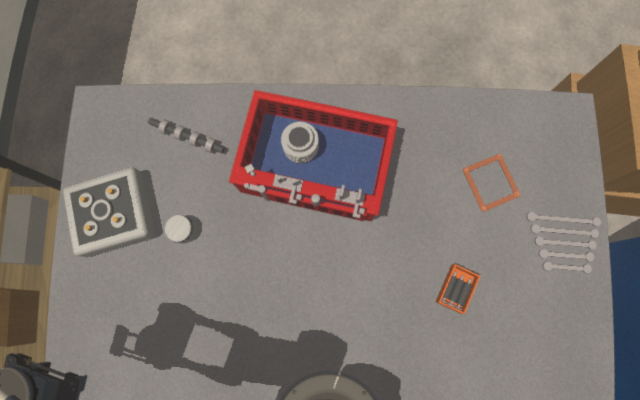

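The scene and top views show the tote with its gate facing the robot. In the top view the knob is near (316,199), the catches near (288,183) and (350,195), and the hinge at the left end near (250,188). The piston is at (178,228), the valve box at (459,288) and the barrel at (300,142).

```bash
python3 - <<'E'
from h import *
np.set_printoptions(precision=4,suppress=True)
p,T=campose("top"); im=cv2.imread("pics/top0.png")
knob=onz(p,T,(316,197),.16); print("knob",knob)
for uv in[(256,92),(397,122),(380,218),(233,183)]: print(uv,onz(p,T,uv,.12))
print("piston",onz(p,T,(178,228),.055),"box",onz(p,T,(459,288),.04))
a=onz(p,T,(397,122),.12)-onz(p,T,(256,92),.12); print("yaw",np.degrees(np.arctan2(a[0],-a[1])))
cv2.imwrite("pics/topc.png",cv2.resize(im[140:230,225:400],None,fx=4.5,fy=4.5,interpolation=cv2.INTER_CUBIC))
E
```

```text
knob [0.5795 0.0403 0.16  ]
(256, 92) [0.8687 0.2076 0.12  ]
(397, 122) [ 0.7901 -0.1649  0.12  ]
(380, 218) [ 0.5368 -0.1189  0.12  ]
(233, 183) [0.6199 0.2533 0.12  ]
piston [0.5097 0.409  0.055 ] box [ 0.3664 -0.3356  0.04  ]
yaw -11.918656783579916
```

View pics/topc.png

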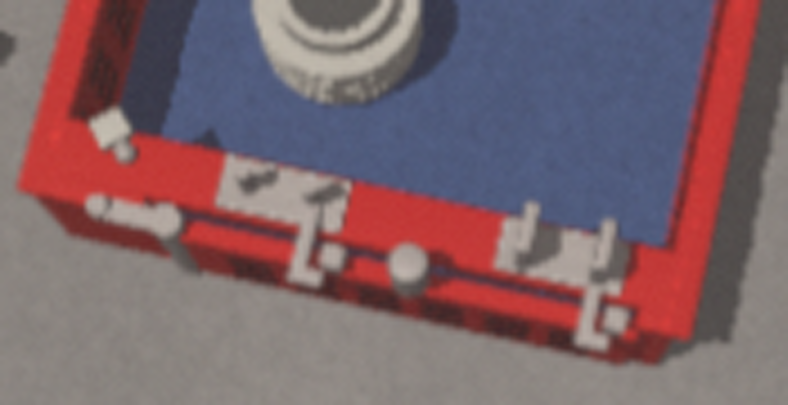

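```bash
cat >> h.py <<'E'
def frame(yaw):
    ex=np.array([np.cos(yaw),np.sin(yaw),0]); ey=np.array([-np.sin(yaw),np.cos(yaw),0]); return ex,ey
def Rdown(yaw):  # tool y along tote y turned by yaw, tool x = -ex
    ex,ey=frame(yaw); return np.column_stack([-ex,ey,[0,0,-1]])
E
python3 - <<'E'
from h import *
np.set_printoptions(precision=3,suppress=True)
yaw=np.radians(-11.7); ex,ey=frame(yaw); R=Rdown(yaw)
O=np.array([.5795,.0403,0])+.05*ey
for th in(0,1.35):
    for s in(1,-1):
        RR=Rdown(yaw-th+s*np.pi/2); P=O-ex*.14*np.sin(th)+ey*(.09-.14*np.cos(th))+[0,0,.135]; print(th,s,ctrl.ik(P,RR))
p=ctrl.current_tool_pos(); ctrl.move_l([p[0],p[1],.26],vel=.2)
import json
poses=[]
for i,y in enumerate((.03,-.13)):
    P=O+.08*ex+y*ey+[0,0,.25]; (ctrl.goto if i==0 else ctrl.move_l)(P,R); ctrl.sleep(.3)
    poses.append([list(ctrl.current_tool_pos()),np.array(ctrl.current_eef_rot()).tolist()])
    cv2.imwrite(f"pics/w{i}.png",ctrl.read_camera("wrist"))
json.dump(poses,open("poses.json","w")); print(poses,ctrl.current_q(),ctrl.current_t())
E
```

```text
0 1 [  -1.911   27.394   86.599   -0.      66.007 -170.211]
0 -1 [-1.911 27.394 86.599 -0.    66.007  9.789]
1.35 1 [ 13.662  21.366  97.724  -0.     60.909 -77.289]
1.35 -1 [ 13.662  21.366  97.724  -0.     60.909 102.711]Traceback (most recent call last):
  File "<stdin>", line 12, in <module>
TypeError: only length-1 arrays can be converted to Python scalars
```

View pics/w0.png

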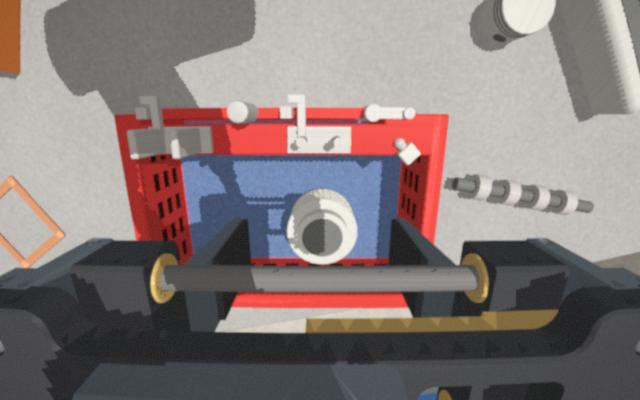

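The wrist view shows the large catch at about (170,140), the small one at (320,138), the knob top at (241,112) and the hinge at (375,113). Nothing of these is hidden. I'll take the second view, which failed on a bad argument of mine.

```bash
python3 - <<'E'
from h import *
import json
yaw=np.radians(-11.7); ex,ey=frame(yaw); R=Rdown(yaw); O=np.array([.5795,.0403,0])+.05*ey
g=lambda:[list(ctrl.current_tool_pos()),np.array(ctrl.current_eef_rot()).tolist()]
P0=g(); ctrl.sleep(.3); cv2.imwrite("pics/w0.png",ctrl.read_camera("wrist")); P0=g()
ctrl.move_l(O+.07*ex-.11*ey+[0,0,.25],vel=.2,ori=R); ctrl.sleep(.3); P1=g(); cv2.imwrite("pics/w1.png",ctrl.read_camera("wrist"))
json.dump([P0,P1],open("poses.json","w")); print(ctrl.current_t())
a=cv2.imread("pics/w0.png")[85:175,110:450]; b=cv2.imread("pics/w1.png")[85:175,200:540]
cv2.imwrite("pics/wc.png",cv2.resize(np.vstack([a,b]),None,fx=2.35,fy=2.35,interpolation=cv2.INTER_CUBIC))
E
```

```text
5.1667
```

View pics/wc.png

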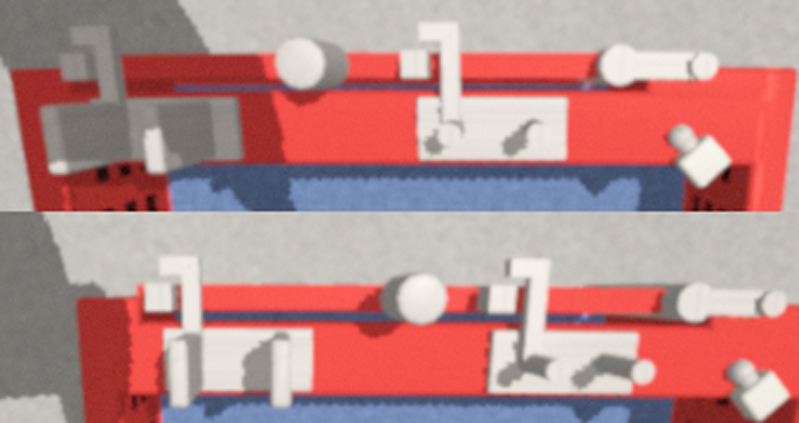

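Crop rows are views 0 and 1. The knob top is at (301,63) / (421,299), the small pin tops at (450,131),(537,130) / (548,370),(644,372), and the large plates' tops are around (178,372),(282,372) in view 1. I'll triangulate these.

```bash
python3 - <<'E'
from h import *
import json
np.set_printoptions(precision=4,suppress=True)
Ps=json.load(open("poses.json")); C=[campose("wrist",np.array(a),np.array(R)) for a,R in Ps]
s=2.35
u0=lambda c:((c[0]+.5)/s-.5+110,(c[1]+.5)/s-.5+85)
u1=lambda c:((c[0]+.5)/s-.5+200,(c[1]-211.5+.5)/s-.5+85)
yaw=np.radians(-11.7); ex,ey=frame(yaw); O=np.array([.5795,.0403,0])+.05*ey
tt=lambda P:np.array([(P-O)@ex,(P-O)@ey,P[2]])*1000
pts={'knobtop':((301,63),(421,299)),'pin-':((450,131),(548,370)),'pin+':((537,130),(644,372)),
'sTL':((418,98),(493,331)),'sTR':((567,98),(638,334)),'sBR':((568,160),(637,390)),'sBL':((418,159),(489,393)),
'hinge':((620,65),(695,302)),
'lTL':((49,101),(164,330)),'lTR':((242,97),(312,330)),'lBR':((242,160),(312,391)),
'pl-bot':((58,167),(178,401)),'pl+bot':((155,167),(282,401))}
for k,(a,b) in pts.items():
    r=[ray(*C[0],u0(a)),ray(*C[1],u1(b))]; P=tri(r)
    gap=abs(np.dot(np.cross(r[0][1],r[1][1])/np.linalg.norm(np.cross(r[0][1],r[1][1])),r[0][0]-r[1][0]))*1000
    zz={'k':.167,'p':.164,'s':.126,'l':.126,'h':.127}[k[0]]
    if k[:2]=='pl': zz=.182
    print(k,P,tt(P),'gap %.1f'%gap,'onz',tt(onz(*C[0],u0(a),zz))[:2],tt(onz(*C[1],u1(b),zz))[:2])
E
```

```text
knobtop [0.5751 0.0405 0.164 ] [ -4.3123 -50.6962 163.991 ] gap 0.2 onz [ -4.3453 -49.862 ] [ -4.2339 -51.3162]
pin- [0.6169 0.0945 0.1538] [ 25.6131  10.6088 153.8371] gap 1.8 onz [23.9747 11.3182] [25.385   6.4985]
pin+ [0.6235 0.1316 0.1662] [ 24.5699  48.307  166.1867] gap 2.3 onz [23.5971 48.5451] [25.9494 49.4445]
sTL [0.5993 0.0808 0.1233] [ 11.16    -6.3583 123.3258] gap 0.1 onz [11.1219 -6.0729] [10.9844 -7.1909]
sTR [0.6142 0.1508 0.1249] [ 11.5483  65.2659 124.8597] gap 0.6 onz [11.2066 65.1652] [11.7959 64.6403]
sBR [0.6418 0.146  0.1293] [ 39.5687  66.1183 129.3166] gap 1.6 onz [40.7505 66.4538] [39.2327 67.9108]
sBL [0.628  0.0743 0.1266] [ 40.5672  -6.9033 126.5745] gap 0.9 onz [40.1735 -6.925 ] [41.1119 -6.7415]
hinge [0.6039 0.1776 0.1288] [ -3.9262  89.3513 128.8133] gap 0.2 onz [-4.0601 89.692 ] [-3.8125 90.449 ]
lTL [ 0.5662 -0.0682  0.1685] [   9.0281 -158.9378  168.4711] gap 1.2 onz [  10.6401 -186.8786] [  10.7143 -166.1358]
lTR [ 0.5811 -0.0053  0.1165] [ 10.8065 -94.348  116.5162] gap 1.1 onz [ 10.0679 -90.836 ] [ 10.8225 -94.8248]
lBR [ 0.6101 -0.0114  0.1243] [ 40.4853 -94.3944 124.2684] gap 0.1 onz [ 40.2318 -93.7403] [ 40.2936 -94.4795]
pl-bot [ 0.5945 -0.0674  0.1795] [  36.5233 -152.4714  179.532 ] gap 0.3 onz [  36.0528 -150.814 ] [  36.3035 -152.1078]
pl+bot [ 0.6031 -0.0252  0.1821] [  36.3885 -109.3824  182.1158] gap 0.1 onz [  36.4587 -109.4496] [  36.3506 -109.3783]
```

Heights check out (knob top 164, plates 181, base 126 mm), and the tote frame is consistent to about 1 mm. Next I squeeze the small catch, biased 1 mm towards the fixed side so the tab reaches its stop.

```bash
cat >> h.py <<'E'
yaw=np.radians(-11.7); ex,ey=frame(yaw); R=Rdown(yaw); O=np.array([.5795,.0403,0])+.05*ey-.0042*ex-.0004*ey
W=lambda x,y,z:O+x*ex+y*ey+np.array([0,0,z])
def st(s=""):
    f=np.array(ctrl.current_contact_force()); P=np.array(ctrl.current_tool_pos())
    print(s,"t%.1f w%.1fmm gf%.1f"%(ctrl.current_t(),91*ctrl.current_grip_width(),ctrl.current_grasp_force()),"Ftote",np.round([f@ex,f@ey,f[2]],1),"P",np.round(1000*np.array([(P-O)@ex,(P-O)@ey,P[2]]),1))
E
python3 - <<'E'
from h import *
ctrl.command_gripper(.84)
ctrl.move_l(W(.03,.0385,.20),vel=.2,ori=R); st("above")
print(ctrl.move_l(W(.03,.0385,.141),vel=.08,contact_N=8)); st("down")
ctrl.command_gripper(0.0); st("squeezed"); ctrl.sleep(.3); st()
cv2.imwrite("pics/s1.png",ctrl.read_camera("wrist"))
E
```

```text
above t6.6 w76.4mm gf0.0 Ftote [-0.8 -0.3  0.4] P [ 30.5  37.8 200.4]
False
down t7.5 w76.8mm gf0.0 Ftote [ 0.5 -0.2  0.7] P [ 30.3  38.6 141.5]
squeezed t8.6 w0.2mm gf0.0 Ftote [-0.3  0.1 -0.6] P [ 30.   38.5 141. ]
 t8.9 w0.6mm gf0.0 Ftote [-0.2  0.2  0.5] P [ 30.   38.5 141. ]
```

```bash
python3 - <<'E'
from h import *
im=np.vstack([cv2.imread("pics/s1.png")[60:400,120:560]]); cv2.imwrite("pics/s1c.png",cv2.resize(im,None,fx=1.7,fy=1.7,interpolation=cv2.INTER_CUBIC))
E
```

```text
(no output)
```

View pics/s1c.png

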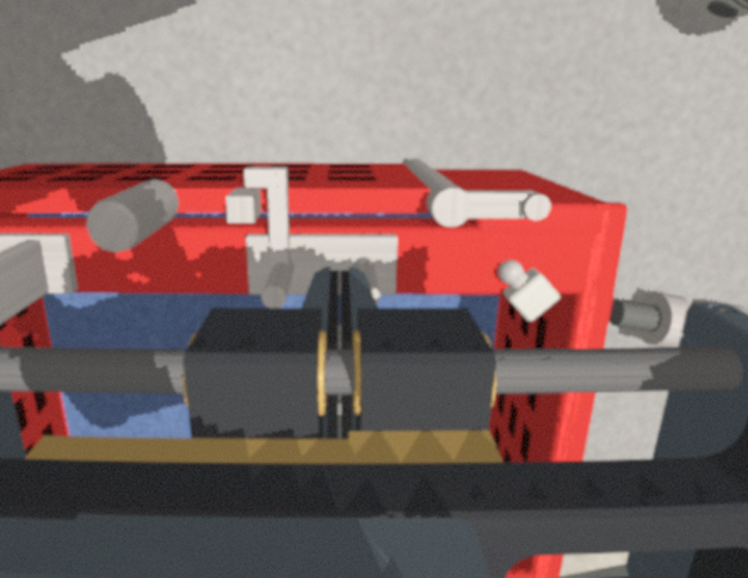

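The fingers shut between the pins without touching them (width 0, arm unmoved at crop x 270–287). Before retrying I need to know where the tips and pins are relative to each other, so I'll overlay the expected points on the wrist and scene views.

```bash
python3 - <<'E'
from h import *
st()
outs=[]
for n,box,s in(("wrist",(230,150,400,270),4.5),("scene",None,4.5)):
    im=ctrl.read_camera(n); p,T=campose(n)
    if box is None:
        u=proj(p,T,W(.03,.03,.17)); box=(int(u[0])-85,int(u[1])-35,int(u[0])+85,int(u[1])+12)
        box=(box[0],box[1],box[2],box[3])
    c=cv2.resize(im[box[1]:box[3],box[0]:box[2]],None,fx=s,fy=s,interpolation=cv2.INTER_CUBIC)[:540 if n=="wrist" else 220]
    tp=np.array(ctrl.current_tool_pos())
    for P,col in((tp,(0,255,255)),(tp-.016*ex,(0,255,255)),(tp+.016*ex,(0,255,255)),(W(.03,.01,.164),(0,255,0)),(W(.03,.05,.164),(0,255,0)),(W(.03,.01,.126),(255,0,255)),(W(.03,.05,.126),(255,0,255))):
        u=(proj(p,T,P)-box[:2]+.5)*s; cv2.drawMarker(c,(int(u[0]),int(u[1])),col,cv2.MARKER_CROSS,9,1)
    outs.append(c)
w=min(o.shape[1] for o in outs); o=np.vstack([x[:,:w] for x in outs]); o=cv2.resize(o,None,fx=.78,fy=.78); print(o.shape)
cv2.imwrite("pics/chk.png",o)
E
```

```text
t9.0 w0.4mm gf0.0 Ftote [-0.5 -0.3  0.8] P [ 30.   38.5 141. ]
(587, 597, 3)
```

View pics/chk.png

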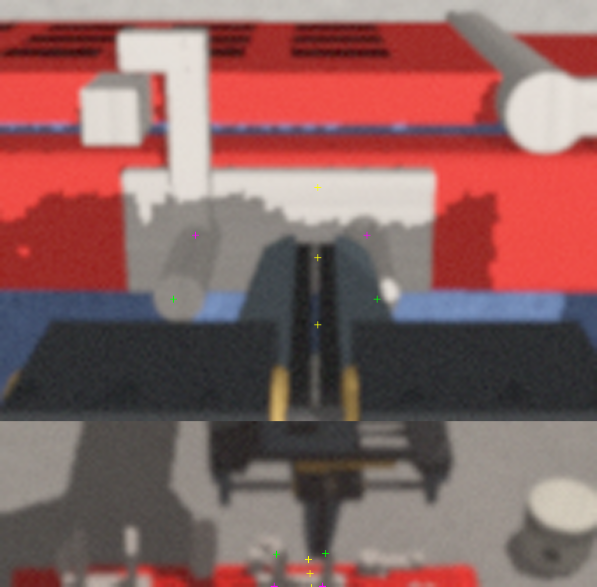

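The wrist crop shows the shut fingertips at row ~240, below the expected front edge (187), and covering part of the right pin's top. So the tips sit well short of the reported TCP and passed over the pins. I'll measure that by touching: open, then descend gently until the tips meet the catch base (z 126).

```bash
python3 - <<'E'
from h import *
ctrl.move_l(W(.03,.0385,.185),vel=.2); ctrl.command_gripper(.84)
ctrl.move_l(W(.03,.0385,.141),vel=.2); st()
print(ctrl.move_l(W(.03,.0385,.095),vel=.04,contact_N=5)); st("touch")
E
```

```text
t11.0 w76.3mm gf0.0 Ftote [0.2 0.3 0.3] P [ 29.6  38.4 140.9]
False
touch t12.3 w76.3mm gf0.0 Ftote [-0.2  0.3  0.5] P [30.2 38.5 95.3]
```

```bash
python3 - <<'E'
from h import *
ctrl.move_l(W(.03,.0385,.102),vel=.05)
ctrl.command_gripper(0.25); st("squeezed"); ctrl.sleep(.2); st()
cv2.imwrite("pics/s2.png",ctrl.read_camera("wrist"))
E
```

```text
squeezed t13.3 w33.4mm gf30.0 Ftote [ 0.2 -7.3  2.9] P [ 30.   37.8 102.1]
 t13.6 w33.9mm gf30.0 Ftote [-0.6 -6.7  3.8] P [ 30.   37.8 102. ]
```

Small catch is pinched (34 mm, 30 N). Releasing and doing the large one.

```bash
python3 - <<'E'
from h import *
ctrl.command_gripper(.84); ctrl.move_l(W(.03,.038,.18),vel=.2)
ctrl.sleep(.1); im=ctrl.read_camera("wrist"); Pc=campose("wrist")
ctrl.move_l(W(.03,-.1215,.18),vel=.2)
print(ctrl.move_l(W(.03,-.1215,.115),vel=.08,contact_N=8)); st("down")
ctrl.command_gripper(0.25); st("squeezed"); ctrl.sleep(.2); st()
ctrl.command_gripper(.84); ctrl.move_l(W(.03,-.1215,.19),vel=.2)
ctrl.move_l(W(.06,-.05,.19),vel=.2); ctrl.sleep(.2)
im2=ctrl.read_camera("wrist"); st()
cv2.imwrite("pics/v.png",np.vstack([im[60:240,100:540],im2[60:240,100:540]]))
E
```

```text
False
down t17.0 w76.2mm gf0.0 Ftote [-0.4 -0.2 -0.5] P [  30.4 -121.5  115.5]
squeezed t17.7 w34.1mm gf30.1 Ftote [ 0.5 -7.2  4.8] P [  30.3 -122.2  115.3]
 t17.9 w34.4mm gf30.1 Ftote [ 1.3 -7.8  3.5] P [  30.3 -122.2  115.3]
 t20.0 w76.6mm gf0.0 Ftote [-0.   0.3  0. ] P [ 59.8 -50.7 190. ]
```

View pics/v.png

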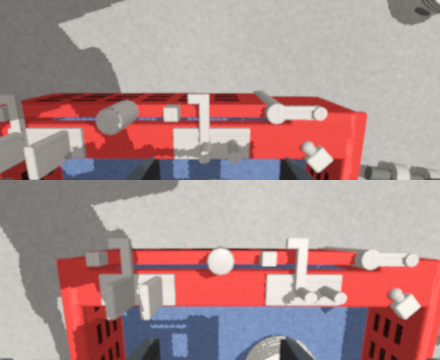

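Both catch arms have shifted: small arm at x 293–305 on base 266–341, large at 122–131. Now the knob.

```bash
cat >> h.py <<'E'
Rk=lambda th:Rdown(yaw-th-np.pi/2)
K=lambda th,z=.101:W(-.14*np.sin(th),.09-.14*np.cos(th),z)
E
python3 - <<'E'
from h import *
ctrl.goto(K(0,.19),Rk(0)); ctrl.command_gripper(.5); st("above")
print(ctrl.move_l(K(0),vel=.08,contact_N=8)); st("down")
ctrl.command_gripper(0.0); st("grip")
if 18<91*ctrl.current_grip_width()<26:
    for th in np.arange(.1,.45,.1):
        ctrl.move_l(K(th),vel=.05,ori=Rk(th)); st("%.2f"%th)
        if np.linalg.norm(ctrl.current_contact_force())>30: break
E
```

```text
above t22.1 w45.4mm gf0.0 Ftote [ 0.1 -0.3  1.2] P [ -0. -50. 190.]
False
down t23.4 w45.4mm gf0.0 Ftote [-0.4  0.3 -0.8] P [  0.3 -49.9 101.5]
grip t23.9 w21.5mm gf30.0 Ftote [-2.7 -0.9  4.4] P [ -0.2 -50.  101.1]
0.10 t24.3 w21.3mm gf30.0 Ftote [ 0.9 -0.1  2.6] P [-13.6 -49.3 101.1]
0.20 t24.8 w21.2mm gf30.0 Ftote [ 0.1 -1.9  4.2] P [-27.4 -47.3 101.1]
0.30 t25.2 w21.4mm gf30.0 Ftote [ 0.8 -1.4  6.3] P [-41.  -43.8 101.1]
0.40 t25.6 w21.5mm gf30.0 Ftote [ 0.3 -2.6  5.4] P [-54.2 -39.  101.1]
```

The gate moves freely, with the knob held at 21.5 mm. On through the detent.

```bash
python3 - <<'E'
from h import *
for th in np.append(np.arange(.5,1.3,.1),1.34):
    ctrl.move_l(K(th),vel=.05,ori=Rk(th)); st("%.2f"%th)
    if np.linalg.norm(ctrl.current_contact_force())>40 or ctrl.current_grip_width()*91<15: break
ctrl.sleep(.3); st("end")
p,T=campose("top"); a=ctrl.read_camera("top")
cv2.imwrite("pics/e.png",np.vstack([cv2.resize(a[130:330,200:500],(600,400))]))
E
```

```text
0.50 t26.1 w21.5mm gf30.0 Ftote [-0.1 -2.4  5.2] P [-66.9 -33.  101.1]
0.60 t26.5 w21.5mm gf30.0 Ftote [-0.3 -4.4  5.6] P [-78.7 -25.8 101.1]
0.70 t26.9 w21.6mm gf30.0 Ftote [ 4.  -8.9  3.6] P [-89.5 -17.6 101.1]
0.80 t27.4 w21.1mm gf30.0 Ftote [-1.7 -4.3  7.8] P [-100.4   -7.7  101. ]
0.90 t27.8 w21.7mm gf30.0 Ftote [-4.3 -0.6 10. ] P [-109.9    3.1  101. ]
1.00 t28.2 w21.3mm gf30.0 Ftote [-3.1 -0.4  8.8] P [-117.9   14.5  101. ]
1.10 t28.7 w21.2mm gf30.0 Ftote [-1.1 -3.6  8.8] P [-124.7   26.4  101.1]
1.20 t29.1 w21.5mm gf30.0 Ftote [-1.8 -4.3  9.3] P [-130.5   39.2  101. ]
1.34 t29.6 w21.4mm gf30.0 Ftote [-1.8 -4.5  9.8] P [-136.3   57.8  101. ]
end t29.9 w21.2mm gf30.0 Ftote [-1.5 -4.5  8.6] P [-136.2   57.7  101.1]
```

View pics/e.png

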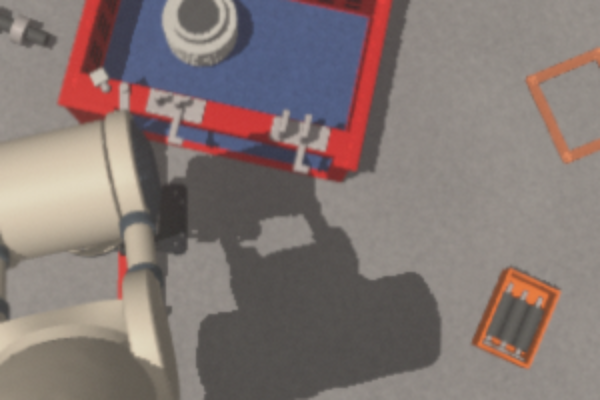

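The gate opening is clear, and its red edge stands out at (123,275). The knob is still gripped, the pull of ~4.5 N matches the spring at about 1.34 rad, and the bystanders are in place.

```bash
python3 -c "
from h import *
print(ctrl.sign_off())"
```

```text
the job is handed in; nothing more can be done
None
```

I squeezed the small catch and then the large one fully shut, swung the gate out to about 1.34 rad (stop at 1.45), and handed the job in at about 30 s, still holding the knob; the barrel and valve box look undisturbed, and I didn't re-check the piston after the last moves.

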